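# Slide the steel flask into the empty bottle stand

## Task

Two low U-shaped bottle stands are fixed to the demo desk; one already holds a water bottle. Gently push the tall steel flask across the desk, low on its body so that it stays standing upright and is never lifted, into the empty stand until it rests fully home against the stand's back wall. Then draw the fingers clear of it. Do not grip or squeeze it, and leave the water bottle, the toys, the mug and the mouse where they are.

Things in the scene. Friction and masses are not known exactly. Their poses are not given: they have to be found in the camera images.
- flask: Tall closed steel vacuum flask, loose, about 0.45 kg: plain cylinder 64 mm in diameter up to 188 mm, then a short shoulder and black cap 51 mm wide, 235 mm high in all. Origin: centre of its underside; z up its axis; its yaw means nothing. Friction coefficient on the desk 0.45 to 0.65: pushed higher than about 45 mm above the desk it may tip instead of sliding.
- stand_free: Empty stand, fixed: aluminium U, no floor, walls 30 mm high, 12 mm thick, 82 mm wide inside, 106 outside. Origin: at desk height, where the flask's axis stands when fully home (mid-width, 32 mm before the back wall's inner face). +x points from the open front to the back wall, roughly to the robot's right (world -y, within 0.2 rad). Side walls run from 23 mm before the origin (the mouth) to the back wall.
- stand_taken: The other bottle stand, the same in shape, size and frame, fixed to the desk; the water bottle stands in it. Both stand right of the flask, one about 0.2 m nearer the robot than the other; which is nearer varies.
- water_bottle: Clear plastic water bottle with a paper label and a screw cap, 64 mm in diameter, 215 mm high, loose, upright in the taken stand. Origin: centre of its underside. To be left alone.
- zebra: Small toy zebra, about 110 mm long, 90 mm high, 30 mm wide, loose, standing in the gap between the two stands. Origin: at desk height under its middle, x to its head. To be left alone.
- rhino: Small grey toy rhinoceros, about 115 mm long, 65 mm high, 42 mm wide, loose, on the left of the desk. Origin: at desk height under its middle, x to its head. To be left alone.
- tiger: Small striped toy tiger, about 110 mm long, 65 mm high, 32 mm wide, loose, on the right of the desk. Origin: at desk height under its middle, x to its head. To be left alone.
- mug: White ceramic mug, 80 mm in diameter, 95 mm high, loose, at the right. Origin: centre of its underside; handle to +y of its own frame. To be left alone.
- mouse: Black computer mouse, 100 x 60 x 32 mm, loose, at the left. Origin: centre of its underside. To be left alone.

How it is judged (in metres and radians):
At the end, for the whole second after the job is handed in: The flask stands upright (within 0.05 rad) on the desk, at rest, in the empty stand, within 6 mm of touching its back wall and between its side walls (within 13 mm of its middle line), and the water bottle, toys, mug and mouse are within 15 mm of where they began (x of flask in the frame of stand_free between -0.006 and 0.006 m and y of flask in the frame of stand_free between -0.013 and 0.013 m and angle between flask's own z axis and vertical below 0.05 rad and height (world z) of flask below 0.004 m and linear speed of flask below 0.01 m/s and distance of each of water_bottle, zebra, rhino, tiger, mug, mouse from where it was at the start of the episode below 0.015 m).
It fails at once if the flask is tipped by more than 0.17 rad (angle between flask's own z axis and vertical above 0.17 rad).
It fails at once if the flask is lifted off the desk (more than 8 mm) (height (world z) of flask above 0.008 m).
It fails at once if the flask is squeezed or shoved hard (more than 30 N) (contact force between flask and the fingers above 30 N or contact force between flask and the arm above 30 N).
It fails at once if the water bottle, a toy, the mug or the mouse is moved by more than 15 mm (distance of any of water_bottle, zebra, rhino, tiger, mug, mouse from where it was at the start of the episode above 0.015 m).
It also fails if it takes over 54 s, if anything falls off the work surface, if the arm or the gripper's body presses on something with over 40 N, if the wrist force passes 120 N, or if a joint passes its speed limit or range.

## Robot

A 6-joint arm with a two-finger parallel gripper is mounted at the origin on the work surface. World frame = base frame: x ahead of the robot, y to its left, z up, the work surface at z = 0. Lengths are in m, angles in degrees, forces in N, time in s.
With the tool pointing down it reaches from about 0.35 to 0.875 m from the base axis. Payload 4.2 kg.
Tool frame: the origin (TCP) lies on the centre line of the jaws, within the pads' length; the fingertips stand 19 mm ahead of it and the grasp point (between the pads) is the TCP; x points along the fingers, y is the direction in which the jaws open and shut, and the axes are right-handed (so a half turn about x gives the same grasp; the last joint's range is limited). The gripper opens to 87 mm and grips with 3 to 60 N. Pads are 19 mm wide; open, the fingers measure 117 mm over their backs; the gripper's body (75 mm by 190 mm) begins 51 mm behind the grasp point.
Start: joints at [-60.47, 22.042, 0.453, 0, -68.411, -14.817], TCP at [0.159, -0.604, 0.242] pointing down, gripper open.
Joint ranges: [-179.83, 179.83], [-69.29, 118.12], [-61.27, 80.66], [-181.25, 117.63], [-171.15, -9.14], [-177.46, 177.46]. Speed limits (degrees/s): [159.86, 159.86, 180, 180, 180, 180].

## Interface

Orientations are given as a 3x3 rotation matrix whose columns are the frame's x, y, z axes.
In Python, from station import r, viewer, job, spotter gives the robot as it stands.
- The arm moves only by the tool play_rows, never from a script. Its argument "commands" is a list of rows, each an object of numbers: "fingers": the gripper command: -1 is fully open, 1 is shut, values between are in proportion; "tx", "ty", "tz": the shift along the tool's x, y, z normalised to -1 to 1, where 1 is 750 mm; "ax", "ay", "az": the turn, a rotation vector about the tool's x, y, z normalised to -1 to 1, where 1 is pi rad. In form: [{"fingers": .., "tx": .., "ty": .., "tz": .., "ax": .., "ay": .., "az": ..}, ...]. A call has 1 to 5 rows; each row is the pose to reach, as a shift and turn from the pose commanded when the call began, along the tool's axes at that moment, turning the shorter way round; what a row does not reach only later rows make up. A row lasts 1/12 s, in which the tool goes at most 41.7 mm and 7.16 degrees, less where a joint would pass 70% of its speed; a pose out of reach is approached as far as the arm can. A call with a number of a shift or a turn outside -1 to 1 is refused whole. A call with a gripper value outside its range is refused whole. The fingers move at their own pace and stop on an object; the grip force is fixed at half the most. Time passes only in rows, so rows that repeat a pose let the fingers close. It gives the time, the measured TCP pose, the force and the opening at its end, in the units of the state.
- r.sense(): the state, without advancing time (a new reading comes with each control period).
- viewer.capture(name): name is "scene" or "top"; returns a dict with "image" (384x512x3 uint8, red, green, blue), "fx", "fy", "cx", "cy" (pixels), "R" (3x3) and "t" (3): a world point X has camera coordinates R X + t. Camera axes: x right, y down, z forward; pixel columns grow to the right and rows downward; lengths in m; the calibration is good to about 2 mm. A picture is of the moment at which its call begins. There is no depth.
- job.finish_job(): hands the job in, once; it reports no verdict.
Trained networks look in a picture, given as the dict that the camera call returned (one of the last four; its "shot" number tells which), for a name from the list of things; names that differ only in an ending like _2 or _b are one class to them, and where a whole thing is asked for, a point or a joint stands for the part that bears it (a point fixed in the world has none). Each returns a list of dicts, best first, with "score" (0 to 1); they miss things now and then, are a little off and sometimes report something else, mostly with a low value. They report only what shows in the picture. A call takes as long as a camera call.
- spotter.find_in(name, picture): "uv" ([column, row] in pixels, amid what is visible of it).
- spotter.silhouettes(name, picture): "region" (384x512 bool, what is visible of it) and "uv" ([column, row] in pixels, amid what is visible of it).
The state is a dict: "time_s": time; "joints": joint angles; "joint_velocities": joint speeds; "effort": joint torques, N m; "tcp_pos": TCP position; "ee_rot": TCP orientation; "wrist_force": force on the tool from outside, world axes, zero at the start; "moment": the same for the moment, N m; "gripper_width": opening from 0.0 (shut) to 1.0 (fully open).
Only numpy, scipy, OpenCV 4.12 (cv2) and the standard library are available. Lean on these libraries where they do the work, as an engineer would, in place of code of your own. Each camera call takes 0.05 s, during which the arm holds its last target. There are 200 camera calls.

## Working session

There is one attempt and no reset: what is moved stays moved. The work goes in short steps, Python scripts to look and compute and a tool call to move; the robot and the scene stay as the last step left them, time stands still between calls to the robot, and variables do not carry over. Pictures are saved under pics/ and viewed, about 8 in all and at most 12, crops included, and the job is handed in when it is done.

Besides the shell and the picture viewer there is one more tool, called after "Emit:" as name([rows], argument=value, ...), one row to a line, values as JSON. play_rows: Moves the arm, as the interface text tells. Its arguments: {"type":"object","properties":{"commands":{"type":"array"}},"required":["commands"]}

```bash
mkdir -p pics; cat > h.py <<'E'
import numpy as np, cv2
def ray(p,uv):
    R=np.array(p["R"]);t=np.array(p["t"])
    d=R.T@np.array([(uv[0]-p["cx"])/p["fx"],(uv[1]-p["cy"])/p["fy"],1.]);return -R.T@t,d
def onz(p,uv,z):
    c,d=ray(p,uv);return c+d*(z-c[2])/d[2]
def proj(p,X):
    q=np.array(p["R"])@np.array(X)+np.array(p["t"]);return np.array([p["fx"]*q[0]/q[2]+p["cx"],p["fy"]*q[1]/q[2]+p["cy"]])
def save(p,n,s=1.5):
    cv2.imwrite(n,cv2.resize(p["image"][:,:,::-1],None,fx=s,fy=s,interpolation=cv2.INTER_CUBIC))
E
python3 - <<'E'
from station import r,viewer,job,spotter
from h import *
s=r.sense();print(s["time_s"],s["tcp_pos"],np.round(s["ee_rot"],3).tolist(),s["wrist_force"],s["gripper_width"])
for n in("scene","top"):
    p=viewer.capture(n);save(p,f"pics/{n}0.png")
    c,_=ray(p,(0,0));print(n,c.round(3),p["fx"],p["cx"],p["cy"],np.round(p["R"],3).tolist())
    for k in "flask stand_free stand_taken water_bottle zebra rhino tiger mug mouse".split():
        for o in spotter.silhouettes(k,p)[:2]:
            ys,xs=np.nonzero(o["region"]);print(k,round(o["score"],2),np.round(o["uv"]),(xs.min(),xs.max(),ys.min(),ys.max()),onz(p,o["uv"],0.03).round(3)[:2])
E
```

```text
0.0 [ 0.15861912 -0.6039613   0.24047525] [[-0.001, -0.254, 0.967], [0.002, 0.967, 0.254], [-1.0, 0.002, -0.0]] [-0.33448379  0.14946373  0.09727413] 1.0000374026299643
scene [1.47  0.191 0.654] 443.97787965396844 254.15289942627192 195.1889554323893 [[-0.232, 0.973, -0.005], [0.52, 0.12, -0.846], [-0.822, -0.199, -0.534]]
flask 0.92 [312. 184.] (np.int64(293), np.int64(324), np.int64(135), np.int64(232)) [0.416 0.099]
flask 0.71 [203. 194.] (np.int64(194), np.int64(219), np.int64(176), np.int64(199)) [ 0.532 -0.177]
stand_free 0.95 [166. 228.] (np.int64(151), np.int64(191), np.int64(211), np.int64(247)) [ 0.699 -0.212]
stand_taken 0.83 [203. 193.] (np.int64(195), np.int64(219), np.int64(179), np.int64(199)) [ 0.53  -0.176]
zebra 0.89 [163. 193.] (np.int64(139), np.int64(186), np.int64(174), np.int64(208)) [ 0.553 -0.282]
rhino 0.71 [414. 244.] (np.int64(382), np.int64(448), np.int64(228), np.int64(267)) [0.629 0.355]
tiger 0.68 [102. 197.] (np.int64(80), np.int64(125), np.int64(186), np.int64(206)) [ 0.609 -0.428]
mug 0.81 [148. 153.] (np.int64(124), np.int64(164), np.int64(137), np
[... 489 characters left out ...]
nd_taken 0.56 [319. 228.] (np.int64(298), np.int64(328), np.int64(194), np.int64(236)) [ 0.422 -0.197]
water_bottle 0.96 [311. 211.] (np.int64(296), np.int64(327), np.int64(196), np.int64(227)) [ 0.467 -0.178]
zebra 0.73 [347. 175.] (np.int64(323), np.int64(374), np.int64(167), np.int64(183)) [ 0.563 -0.282]
rhino 0.87 [118. 150.] (np.int64(92), np.int64(140), np.int64(137), np.int64(168)) [0.643 0.346]
tiger 0.9 [403. 163.] (np.int64(381), np.int64(423), np.int64(153), np.int64(172)) [ 0.595 -0.439]
mug 0.77 [400. 237.] (np.int64(376), np.int64(419), np.int64(216), np.int64(251)) [ 0.394 -0.409]
mouse 0.67 [111. 225.] (np.int64(93), np.int64(130), np.int64(201), np.int64(240)) [0.436 0.353]
```

View pics/top0.png

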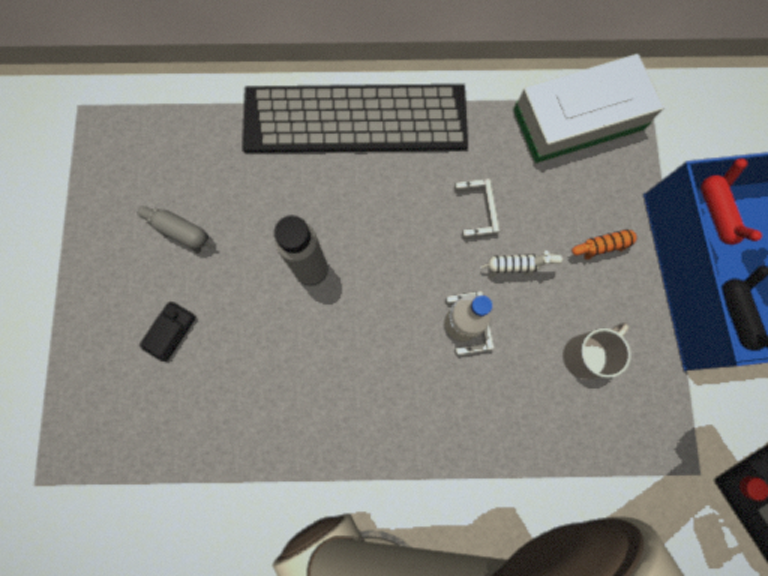

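View pics/scene0.png

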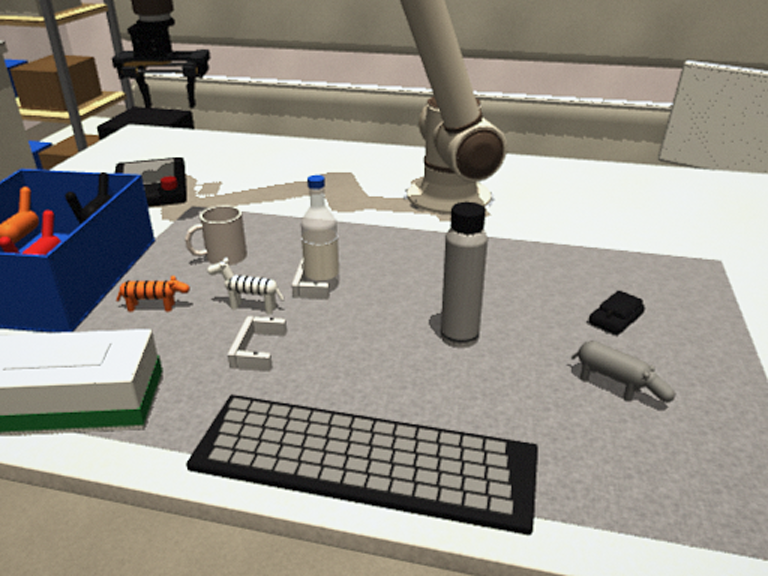

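The flask is at about (208,180) px in the top view. The empty stand is the farther one, at about (320,139) px, and the bottle is in the nearer one at (312,212). The zebra sits between the stands. Next I'll fit models to the silhouettes in both views.

```bash
cat > fit.py <<'E'
from h import *
from scipy.optimize import minimize
A=np.linspace(0,2*np.pi,40)
def ring(x,y,r,z): return np.c_[x+r*np.cos(A),y+r*np.sin(A),0*A+z]
S=4
def fill(p,polys):
    m=np.zeros((384*S,512*S),np.uint8)
    for P in polys:
        q=np.array([proj(p,X) for X in P]);h=cv2.convexHull(((q+.5)*S).astype(np.float32)).astype(np.int32)
        cv2.fillConvexPoly(m,h,1)
    return cv2.resize(m.astype(np.float32),(512,384),interpolation=cv2.INTER_AREA)
def flask(p,v):
    x,y=v[:2];return fill(p,[np.r_[ring(x,y,.032,0),ring(x,y,.032,.188)],np.r_[ring(x,y,.032,.188),ring(x,y,.0255,.2),ring(x,y,.0255,.235)]])
def stand(p,v):
    c,s=np.cos(v[2]),np.sin(v[2])
    bx=[(-.023,.044,.041,.053),(-.023,.044,-.053,-.041),(.032,.044,-.053,.053)]
    return fill(p,[[(v[0]+c*a-s*b,v[1]+s*a+c*b,z) for a in q[:2] for b in q[2:] for z in(0,.03)] for q in bx])
def fit(model,views,v0,st):
    def cost(v): return np.mean([1-np.minimum(m,w:=model(p,v)).sum()/np.maximum(m,w).sum() for p,m in views])
    v0=np.array(v0);o=minimize(cost,v0,method="Nelder-Mead",options=dict(initial_simplex=np.vstack([v0,v0+np.diag(st)]),xatol=1e-4,fatol=1e-5,maxiter=150));return o.x,o.fun
def best(spotter,k,p): 
    o=spotter.silhouettes(k,p); return o[0]["region"].astype(np.float32) if o else None
E
python3 - <<'E'
from station import r,viewer,job,spotter
from fit import *
P=[viewer.capture(n) for n in("scene","top")]
for k,m,v0,st in(("flask",flask,[.53,.1],[.02,.02]),("stand_free",stand,[.68,-.2,-1.57],[.01,.01,.1])):
    V=[(p,best(spotter,k,p)) for p in P]
    for w in (V,V[:1],V[1:]): print(k,*fit(m,w,v0,st))
E
```

```text
flask [0.56407797 0.10436607] 0.06819337606430054
flask [0.56962977 0.10595658] 0.042418718338012695
flask [0.56226792 0.10307791] 0.0721583366394043
stand_free [ 0.67263212 -0.19690532 -1.44455708] 0.14803487062454224
stand_free [ 0.67348187 -0.19577072 -1.44189281] 0.1832018494606018
stand_free [ 0.67281438 -0.19663606 -1.45477562] 0.10528641939163208
```

```bash
cat > go.py <<'E'
import sys,numpy as np
from scipy.spatial.transform import Rotation as Q
from station import r
# usage: go.py x y z [tiltdeg yawdeg | keep]
a=sys.argv[1:];X=np.array(a[:3],float);s=r.sense();R=np.array(s["ee_rot"]);t=np.array(s["tcp_pos"])
def rot(tilt,yaw):
    c,sn=np.cos(np.radians(tilt)),np.sin(np.radians(tilt));d=np.array([np.cos(np.radians(yaw)),np.sin(np.radians(yaw)),0])
    x=d*c-np.array([0,0,sn]);y=np.array([d[1],-d[0],0]);return np.c_[x,y,np.cross(x,y)]
G=R if len(a)<5 else rot(float(a[3]),float(a[4]))
print("t",s["time_s"],"tcp",t.round(4),"w",round(s["gripper_width"],3),"F",np.round(s["wrist_force"],1),"J",np.round(s["joints"],1))
print("shift",(R.T@(X-t)/.75).round(4),"turn",(Q.from_matrix(R.T@G).as_rotvec()/np.pi).round(4))
E
python3 go.py .16 -.604 .42; python3 go.py .546 .193 .42 45 -78
```

```text
t 1.3 tcp [ 0.1588 -0.6045  0.2415] w 1.002 F [-0.5  0.1  0.2] J [-60.5  22.    0.5  -0.  -68.4 -14.8]
shift [-2.38e-01  2.00e-04  1.80e-03] turn [0. 0. 0.]
t 1.3 tcp [ 0.1588 -0.6045  0.2415] w 1.002 F [-0.5  0.1  0.2] J [-60.5  22.    0.5  -0.  -68.4 -14.8]
shift [-0.2379  0.8973  0.7694] turn [-0.4577  0.1988 -0.1896]
```

Emit:
play_rows([
  {"fingers":0.15,"tx":-0.24,"ty":0,"tz":0,"ax":0,"ay":0,"az":0},
  {"fingers":0.15,"tx":-0.24,"ty":0,"tz":0,"ax":0,"ay":0,"az":0},
  {"fingers":0.15,"tx":-0.24,"ty":0,"tz":0,"ax":0,"ay":0,"az":0},
  {"fingers":0.15,"tx":-0.24,"ty":0.1,"tz":0.085,"ax":-0.05,"ay":0.02,"az":-0.02},
  {"fingers":0.15,"tx":-0.24,"ty":0.15,"tz":0.13,"ax":-0.08,"ay":0.03,"az":-0.03},
])

```text
time_s: 1.72
tcp_pos: [0.1925, -0.5387, 0.4023]
ee_rot: [[-0.046, -0.462, 0.886], [-0.115, 0.883, 0.454], [-0.992, -0.081, -0.094]]
wrist_force: [1.9, 0.5, -0.5]
gripper_width: 0.707
```

```bash
python3 go.py .546 .193 .42 45 -78
```

```text
t 1.7167 tcp [ 0.1925 -0.5387  0.4023] w 0.707 F [ 1.9  0.5 -0.5] J [-51.   10.3   4.    6.3 -80.3 -12.5]
shift [-0.1572  0.6421  0.8587] turn [-0.3888  0.1711 -0.1581]
```

Emit:
play_rows([
  {"fingers":0.15,"tx":-0.157,"ty":0.642,"tz":0.859,"ax":-0.389,"ay":0.171,"az":-0.158},
  {"fingers":0.15,"tx":-0.157,"ty":0.642,"tz":0.859,"ax":-0.389,"ay":0.171,"az":-0.158},
  {"fingers":0.15,"tx":-0.157,"ty":0.642,"tz":0.859,"ax":-0.389,"ay":0.171,"az":-0.158},
  {"fingers":0.15,"tx":-0.157,"ty":0.642,"tz":0.859,"ax":-0.389,"ay":0.171,"az":-0.158},
  {"fingers":0.15,"tx":-0.157,"ty":0.642,"tz":0.859,"ax":-0.389,"ay":0.171,"az":-0.158},
])

```text
time_s: 2.13
tcp_pos: [0.283, -0.347, 0.4056]
ee_rot: [[-0.066, -0.862, 0.502], [-0.415, 0.481, 0.772], [-0.908, -0.157, -0.389]]
wrist_force: [2.9, 0.6, 0.3]
gripper_width: 0.438
```

```bash
python3 go.py .546 .193 .42 45 -78
```

```text
t 2.1333 tcp [ 0.283  -0.347   0.4056] w 0.438 F [2.9 0.6 0.3] J [-14.7  -7.6 -24.2  26.  -72.5 -24.1]
shift [-0.3389  0.0409  0.7247] turn [-0.2168  0.0976 -0.0884]
```

Emit:
play_rows([
  {"fingers":0.15,"tx":-0.339,"ty":0.041,"tz":0.725,"ax":-0.217,"ay":0.098,"az":-0.088},
  {"fingers":0.15,"tx":-0.339,"ty":0.041,"tz":0.725,"ax":-0.217,"ay":0.098,"az":-0.088},
  {"fingers":0.15,"tx":-0.339,"ty":0.041,"tz":0.725,"ax":-0.217,"ay":0.098,"az":-0.088},
  {"fingers":0.15,"tx":-0.339,"ty":0.041,"tz":0.725,"ax":-0.217,"ay":0.098,"az":-0.088},
  {"fingers":0.15,"tx":-0.339,"ty":0.041,"tz":0.725,"ax":-0.217,"ay":0.098,"az":-0.088},
])

```text
time_s: 2.55
tcp_pos: [0.3752, -0.1599, 0.4113]
ee_rot: [[0.083, -0.997, -0.01], [-0.651, -0.062, 0.757], [-0.755, -0.056, -0.654]]
wrist_force: [1.8, -0.0, -0.2]
gripper_width: 0.425
```

```bash
python3 go.py .546 .193 .42 45 -78
```

```text
t 2.55 tcp [ 0.3752 -0.1599  0.4113] w 0.425 F [ 1.8 -0.  -0.2] J [ 25.   -9.6 -35.   39.1 -81.9 -34.5]
shift [-0.2961 -0.2568  0.3461] turn [-0.0464  0.0214 -0.019 ]
```

Emit:
play_rows([
  {"fingers":0.15,"tx":-0.296,"ty":-0.257,"tz":0.346,"ax":-0.046,"ay":0.021,"az":-0.019},
  {"fingers":0.15,"tx":-0.296,"ty":-0.257,"tz":0.346,"ax":-0.046,"ay":0.021,"az":-0.019},
  {"fingers":0.15,"tx":-0.296,"ty":-0.257,"tz":0.346,"ax":-0.046,"ay":0.021,"az":-0.019},
  {"fingers":0.15,"tx":-0.296,"ty":-0.257,"tz":0.346,"ax":-0.046,"ay":0.021,"az":-0.019},
  {"fingers":0.15,"tx":-0.296,"ty":-0.257,"tz":0.346,"ax":-0.046,"ay":0.021,"az":-0.019},
])

```text
time_s: 2.97
tcp_pos: [0.4676, 0.0273, 0.4157]
ee_rot: [[0.143, -0.979, -0.143], [-0.69, -0.202, 0.695], [-0.71, -0.001, -0.704]]
wrist_force: [0.7, 0.2, 0.9]
gripper_width: 0.424
```

Emit:
play_rows([
  {"fingers":0.15,"tx":-0.16,"ty":-0.12,"tz":0.185,"ax":0,"ay":0,"az":0},
  {"fingers":0.15,"tx":-0.16,"ty":-0.12,"tz":0.185,"ax":0,"ay":0,"az":0},
  {"fingers":0.15,"tx":-0.16,"ty":-0.12,"tz":0.185,"ax":0,"ay":0,"az":0},
  {"fingers":0.15,"tx":-0.16,"ty":-0.12,"tz":0.185,"ax":0,"ay":0,"az":0},
  {"fingers":0.15,"tx":-0.16,"ty":-0.12,"tz":0.185,"ax":0,"ay":0,"az":0},
])

```text
time_s: 3.38
tcp_pos: [0.5191, 0.2248, 0.4024]
ee_rot: [[0.142, -0.979, -0.143], [-0.69, -0.201, 0.695], [-0.71, -0.0, -0.704]]
wrist_force: [1.0, 0.3, 0.7]
gripper_width: 0.421
```

```bash
python3 go.py .546 .193 .42 45 -78
```

```text
t 3.3833 tcp [0.5191 0.2248 0.4024] w 0.421 F [1.  0.3 0.7] J [ 53.8  20.9  -1.4  32.  -99.6 -45.9]
shift [ 0.0178 -0.0266 -0.0511] turn [-0.0015  0.0012 -0.0014]
```

```bash
python3 go.py .546 .198 .402; python3 go.py .546 .198 .13 45 -78
```

```text
t 3.3833 tcp [0.5191 0.2248 0.4024] w 0.421 F [1.  0.3 0.7] J [ 53.8  20.9  -1.4  32.  -99.6 -45.9]
shift [ 0.0302 -0.0279 -0.0296] turn [0. 0. 0.]
t 3.3833 tcp [0.5191 0.2248 0.4024] w 0.421 F [1.  0.3 0.7] J [ 53.8  20.9  -1.4  32.  -99.6 -45.9]
shift [ 0.2876 -0.0279  0.2259] turn [-0.0015  0.0012 -0.0014]
```

Emit:
play_rows([
  {"fingers":0.15,"tx":0.03,"ty":-0.028,"tz":-0.03,"ax":0,"ay":0,"az":0},
  {"fingers":0.15,"tx":0.07,"ty":-0.028,"tz":0.01,"ax":0,"ay":0,"az":0},
  {"fingers":0.15,"tx":0.11,"ty":-0.028,"tz":0.05,"ax":0,"ay":0,"az":0},
  {"fingers":0.15,"tx":0.15,"ty":-0.028,"tz":0.09,"ax":0,"ay":0,"az":0},
  {"fingers":0.15,"tx":0.19,"ty":-0.028,"tz":0.13,"ax":0,"ay":0,"az":0},
])

```text
time_s: 3.8
tcp_pos: [0.5455, 0.1959, 0.2345]
ee_rot: [[0.142, -0.98, -0.142], [-0.689, -0.2, 0.696], [-0.71, -0.001, -0.704]]
wrist_force: [-0.2, 1.3, -0.1]
gripper_width: 0.424
```

```bash
python3 go.py .546 .197 .10 45 -78; python3 - <<'E'
from station import viewer
from h import *
p=viewer.capture("scene");save(p,"pics/s1.png")
E
```

```text
t 3.8 tcp [0.5455 0.1959 0.2345] w 0.424 F [-0.2  1.3 -0.1] J [ 49.9  27.2 -16.1  34.1 -80.2 -54.7]
shift [ 0.1264 -0.0008  0.1271] turn [-0.002   0.0015 -0.0015]
```

View pics/s1.png

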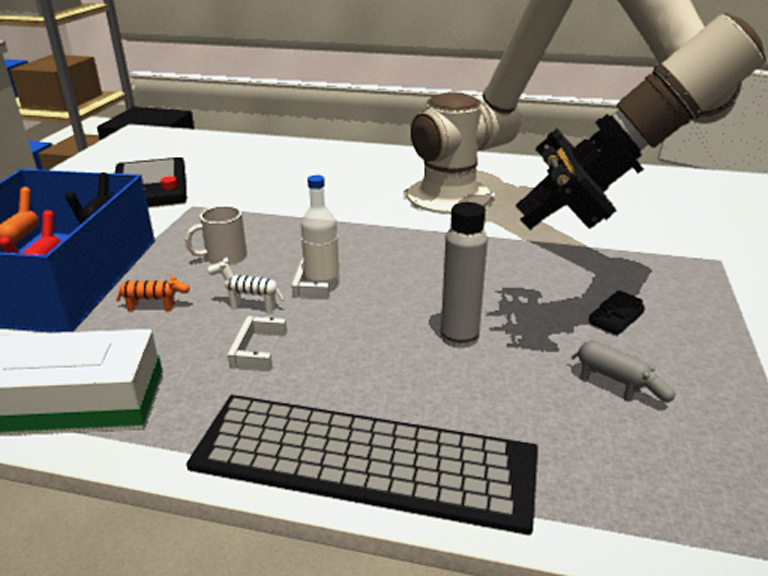

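The hand is tilted 45° behind the flask at about (545,200) px, and nothing has moved. The rhino's rear at (578,352) is close, so I'll descend and then check.

Emit:
play_rows([
  {"fingers":0.15,"tx":0.035,"ty":0,"tz":0.035,"ax":0,"ay":0,"az":0},
  {"fingers":0.15,"tx":0.07,"ty":0,"tz":0.07,"ax":0,"ay":0,"az":0},
  {"fingers":0.15,"tx":0.1,"ty":0,"tz":0.1,"ax":0,"ay":0,"az":0},
  {"fingers":0.15,"tx":0.125,"ty":0,"tz":0.125,"ax":0,"ay":0,"az":0},
  {"fingers":0.15,"tx":0.14,"ty":0,"tz":0.14,"ax":0,"ay":0,"az":0},
])

```text
time_s: 4.27
tcp_pos: [0.5453, 0.1961, 0.0859]
ee_rot: [[0.14, -0.98, -0.144], [-0.692, -0.201, 0.694], [-0.708, 0.002, -0.706]]
wrist_force: [-0.4, -1.0, -0.3]
gripper_width: 0.427
```

```bash
python3 go.py .546 .197 .038 45 -78; python3 - <<'E'
from station import viewer
from h import *
p=viewer.capture("scene");save({"image":p["image"][90:290,230:486]},"pics/s2.png",3)
E
```

```text
t 4.2667 tcp [0.5453 0.1961 0.0859] w 0.427 F [-0.4 -1.  -0.3] J [ 49.4  37.  -24.2  37.6 -65.7 -65.2]
shift [ 0.0446 -0.0013  0.0457] turn [-0.0012  0.0006 -0.0021]
```

View pics/s2.png

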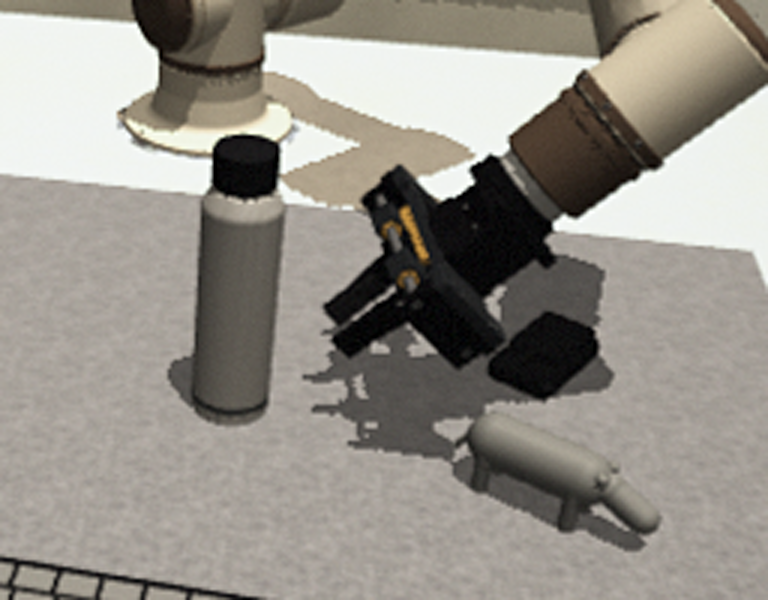

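The fingers straddle the flask's axis, about 45 mm behind it. The hand's lower corner at crop (470,365) is near the rhino's tail, so I'll move forward while lowering.

```bash
python3 go.py .551 .173 .086; python3 go.py .551 .171 .038; python3 - <<'E'
from station import viewer,spotter
from h import *
p=viewer.capture("top")
o=spotter.silhouettes("rhino",p)[0]["region"];ys,xs=np.nonzero(o)
for i in(xs.argmax(),ys.argmax(),): print(xs[i],ys[i],onz(p,(xs[i],ys[i]),.03).round(3))
E
```

```text
t 4.3167 tcp [0.5446 0.1955 0.084 ] w 0.421 F [-0.4 -0.9 -1.9] J [ 49.4  37.1 -24.3  37.6 -65.7 -65.2]
shift [ 0.0201 -0.0024 -0.0239] turn [0. 0. 0.]
t 4.3167 tcp [0.5446 0.1955 0.084 ] w 0.421 F [-0.4 -0.9 -1.9] J [ 49.4  37.1 -24.3  37.6 -65.7 -65.2]
shift [ 0.0672 -0.0022  0.0195] turn [0. 0. 0.]
121 145 [0.658 0.34  0.03 ]
106 156 [0.626 0.379 0.03 ]
```

Emit:
play_rows([
  {"fingers":0.15,"tx":0.02,"ty":-0.002,"tz":-0.024,"ax":0,"ay":0,"az":0},
  {"fingers":0.15,"tx":0.03,"ty":-0.002,"tz":-0.014,"ax":0,"ay":0,"az":0},
  {"fingers":0.15,"tx":0.045,"ty":-0.002,"tz":0.0,"ax":0,"ay":0,"az":0},
  {"fingers":0.15,"tx":0.06,"ty":-0.002,"tz":0.014,"ax":0,"ay":0,"az":0},
  {"fingers":0.15,"tx":0.067,"ty":-0.002,"tz":0.02,"ax":0,"ay":0,"az":0},
])

```text
time_s: 4.83
tcp_pos: [0.552, 0.1726, 0.0409]
ee_rot: [[0.142, -0.98, -0.142], [-0.69, -0.201, 0.695], [-0.71, -0.0, -0.704]]
wrist_force: [0.3, -0.1, 0.4]
gripper_width: 0.423
```

```bash
python3 go.py .551 .171 .036 45 -78; python3 - <<'E'
from station import viewer
from h import *
p=viewer.capture("scene");save({"image":p["image"][90:290,230:486]},"pics/s3.png",3)
E
```

```text
t 4.8333 tcp [0.552  0.1726 0.0409] w 0.423 F [ 0.3 -0.1  0.4] J [ 46.9  39.8 -27.8  41.7 -59.9 -69. ]
shift [0.0059 0.0018 0.0032] turn [-0.0018  0.0012 -0.0016]
```

View pics/s3.png

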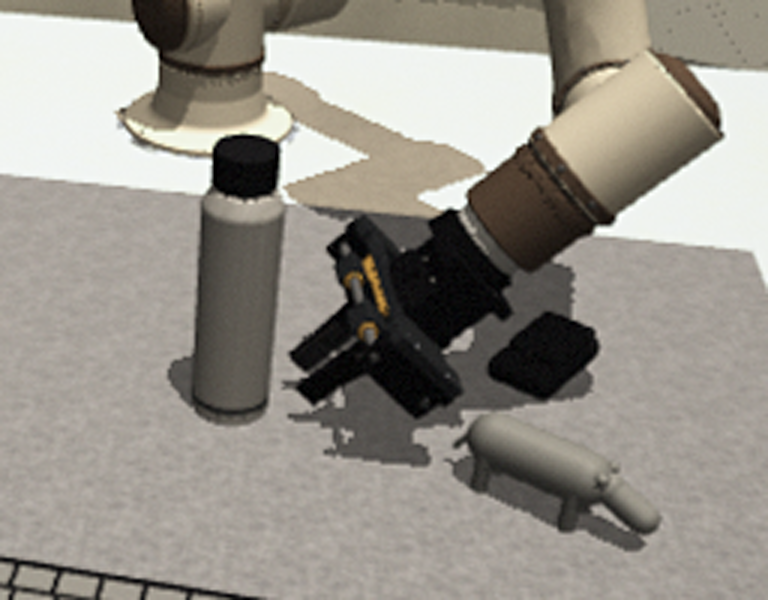

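The hand is clear of the rhino and low behind the flask, with the fingertips at crop (300,375) and about 15 mm of gap. I'll make contact gently.

Emit:
play_rows([
  {"fingers":0.15,"tx":0.01,"ty":0,"tz":0,"ax":0,"ay":0,"az":0},
  {"fingers":0.15,"tx":0.015,"ty":0,"tz":-0.004,"ax":0,"ay":0,"az":0},
  {"fingers":0.15,"tx":0.02,"ty":0,"tz":-0.009,"ax":0,"ay":0,"az":0},
  {"fingers":0.15,"tx":0.025,"ty":0,"tz":-0.014,"ax":0,"ay":0,"az":0},
  {"fingers":0.15,"tx":0.029,"ty":0.001,"tz":-0.018,"ax":0,"ay":0,"az":0},
])

```text
time_s: 5.3
tcp_pos: [0.5565, 0.1476, 0.0358]
ee_rot: [[0.142, -0.98, -0.142], [-0.69, -0.2, 0.696], [-0.71, -0.001, -0.704]]
wrist_force: [-1.2, 1.9, 0.4]
gripper_width: 0.426
```

Emit:
play_rows([
  {"fingers":0.15,"tx":0.005,"ty":-0.002,"tz":-0.005,"ax":0,"ay":0,"az":0},
  {"fingers":0.15,"tx":0.01,"ty":-0.0035,"tz":-0.01,"ax":0,"ay":0,"az":0},
  {"fingers":0.15,"tx":0.015,"ty":-0.005,"tz":-0.015,"ax":0,"ay":0,"az":0},
  {"fingers":0.15,"tx":0.02,"ty":-0.007,"tz":-0.02,"ax":0,"ay":0,"az":0},
  {"fingers":0.15,"tx":0.025,"ty":-0.0085,"tz":-0.025,"ax":0,"ay":0,"az":0},
])

```text
time_s: 5.72
tcp_pos: [0.5683, 0.1232, 0.0356]
ee_rot: [[0.142, -0.98, -0.142], [-0.69, -0.201, 0.695], [-0.71, -0.001, -0.704]]
wrist_force: [-1.8, 3.4, 1.6]
gripper_width: 0.43
```

```bash
cat > chk.py <<'E'
import sys
from station import r,viewer,spotter
from fit import *
P=[viewer.capture(n) for n in("scene","top")]
for w,n in zip(P,("scene","top")):
    m=best(spotter,"flask",w)
    if m is None: print(n,"none");continue
    v,c=fit(flask,[(w,m)],[float(a) for a in sys.argv[1:3]],[.01,.01]);d=v[:2]-[.6726,-.197];a=-1.447
    print(n,v.round(4),"cost",round(c,3),"stand x,y",round(d@[np.cos(a),np.sin(a)],4),round(d@[-np.sin(a),np.cos(a)],4), "from tcp",(v-r.sense()["tcp_pos"][:2]).round(4))
save({"image":P[0]["image"][90:290,100:356]},"pics/c.png",3)
E
python3 go.py .651 -.053 .034 45 -78; python3 chk.py .575 .08
```

```text
t 5.7167 tcp [0.5683 0.1232 0.0356] w 0.43 F [-1.8  3.4  1.6] J [ 41.5  39.2 -31.3  47.1 -56.5 -69.8]
shift [ 0.1793 -0.0608 -0.1776] turn [-0.0018  0.0012 -0.0014]
scene [0.5778 0.0808] cost 0.061 stand x,y -0.2874 -0.0597 from tcp [ 0.0099 -0.0417]
top [0.5748 0.0776] cost 0.071 stand x,y -0.2846 -0.0632 from tcp [ 0.007  -0.0451]
```

The flask slides upright and is seated in the finger cradle. I'll keep pushing along leg 1.

Emit:
play_rows([
  {"fingers":0.15,"tx":0.006,"ty":-0.002,"tz":-0.006,"ax":0,"ay":0,"az":0},
  {"fingers":0.15,"tx":0.013,"ty":-0.0045,"tz":-0.013,"ax":0,"ay":0,"az":0},
  {"fingers":0.15,"tx":0.02,"ty":-0.007,"tz":-0.02,"ax":0,"ay":0,"az":0},
  {"fingers":0.15,"tx":0.027,"ty":-0.009,"tz":-0.027,"ax":0,"ay":0,"az":0},
  {"fingers":0.15,"tx":0.034,"ty":-0.0115,"tz":-0.034,"ax":0,"ay":0,"az":0},
])

```text
time_s: 6.33
tcp_pos: [0.5836, 0.0888, 0.0352]
ee_rot: [[0.141, -0.98, -0.142], [-0.69, -0.2, 0.695], [-0.71, 0.0, -0.705]]
wrist_force: [-1.7, 3.2, 2.0]
gripper_width: 0.431
```

Emit:
play_rows([
  {"fingers":0.15,"tx":0.007,"ty":-0.0025,"tz":-0.007,"ax":0,"ay":0,"az":0},
  {"fingers":0.15,"tx":0.014,"ty":-0.005,"tz":-0.014,"ax":0,"ay":0,"az":0},
  {"fingers":0.15,"tx":0.021,"ty":-0.007,"tz":-0.021,"ax":0,"ay":0,"az":0},
  {"fingers":0.15,"tx":0.028,"ty":-0.0095,"tz":-0.028,"ax":0,"ay":0,"az":0},
  {"fingers":0.15,"tx":0.035,"ty":-0.012,"tz":-0.035,"ax":0,"ay":0,"az":0},
])

```text
time_s: 6.75
tcp_pos: [0.5999, 0.0543, 0.0351]
ee_rot: [[0.141, -0.98, -0.142], [-0.69, -0.201, 0.695], [-0.71, -0.0, -0.705]]
wrist_force: [-1.7, 2.7, 1.8]
gripper_width: 0.424
```

Emit:
play_rows([
  {"fingers":0.15,"tx":0.007,"ty":-0.0025,"tz":-0.007,"ax":0,"ay":0,"az":0},
  {"fingers":0.15,"tx":0.014,"ty":-0.005,"tz":-0.014,"ax":0,"ay":0,"az":0},
  {"fingers":0.15,"tx":0.021,"ty":-0.007,"tz":-0.021,"ax":0,"ay":0,"az":0},
  {"fingers":0.15,"tx":0.028,"ty":-0.0095,"tz":-0.028,"ax":0,"ay":0,"az":0},
  {"fingers":0.15,"tx":0.035,"ty":-0.012,"tz":-0.035,"ax":0,"ay":0,"az":0},
])

```text
time_s: 7.17
tcp_pos: [0.6163, 0.0199, 0.035]
ee_rot: [[0.142, -0.98, -0.142], [-0.69, -0.201, 0.695], [-0.71, -0.0, -0.705]]
wrist_force: [-1.1, 3.4, 2.4]
gripper_width: 0.423
```

```bash
python3 go.py .651 -.053 .034 45 -78; python3 chk.py .63 -.03
```

```text
t 7.1667 tcp [0.6163 0.0199 0.035 ] w 0.423 F [-1.1  3.4  2.4] J [ 28.5  38.8 -33.9  58.9 -51.9 -68.8]
shift [ 0.0746 -0.0259 -0.0732] turn [-0.0017  0.0011 -0.0016]
scene [ 0.6273 -0.0216] cost 0.073 stand x,y -0.1797 -0.0232 from tcp [ 0.0115 -0.0409]
top [ 0.6252 -0.0259] cost 0.059 stand x,y -0.1756 -0.0259 from tcp [ 0.0095 -0.0455]
```

View pics/c.png

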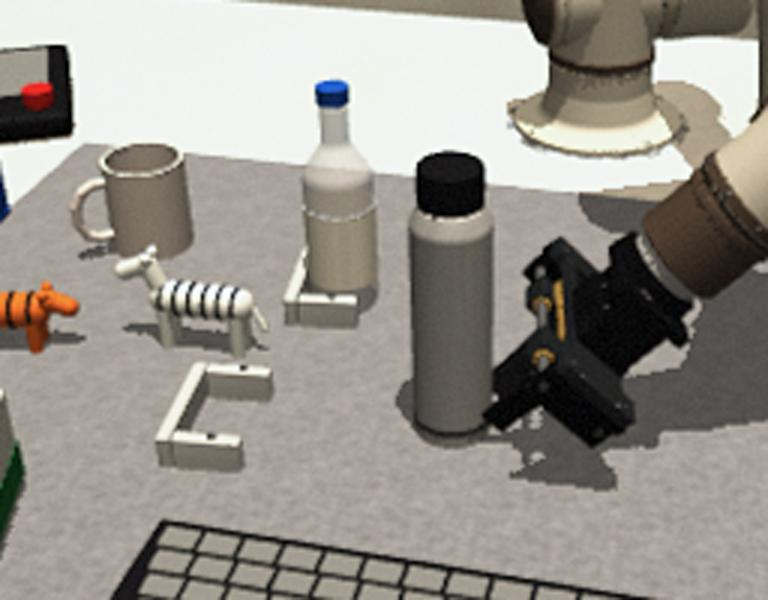

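The flask is upright in the cradle at crop (452,430), and the stand mouth is ahead at (255,415). I'll finish leg 1 and re-measure.

Emit:
play_rows([
  {"fingers":0.15,"tx":0.007,"ty":-0.0025,"tz":-0.007,"ax":0,"ay":0,"az":0},
  {"fingers":0.15,"tx":0.014,"ty":-0.005,"tz":-0.014,"ax":0,"ay":0,"az":0},
  {"fingers":0.15,"tx":0.021,"ty":-0.0075,"tz":-0.021,"ax":0,"ay":0,"az":0},
  {"fingers":0.15,"tx":0.028,"ty":-0.01,"tz":-0.028,"ax":0,"ay":0,"az":0},
  {"fingers":0.15,"tx":0.035,"ty":-0.0125,"tz":-0.035,"ax":0,"ay":0,"az":0},
])

```text
time_s: 7.78
tcp_pos: [0.6328, -0.0147, 0.0346]
ee_rot: [[0.141, -0.98, -0.142], [-0.69, -0.2, 0.695], [-0.71, 0.0, -0.704]]
wrist_force: [-2.1, 2.7, 0.1]
gripper_width: 0.427
```

Emit:
play_rows([
  {"fingers":0.15,"tx":0.007,"ty":-0.0025,"tz":-0.007,"ax":0,"ay":0,"az":0},
  {"fingers":0.15,"tx":0.014,"ty":-0.005,"tz":-0.014,"ax":0,"ay":0,"az":0},
  {"fingers":0.15,"tx":0.021,"ty":-0.0075,"tz":-0.021,"ax":0,"ay":0,"az":0},
  {"fingers":0.15,"tx":0.028,"ty":-0.01,"tz":-0.028,"ax":0,"ay":0,"az":0},
  {"fingers":0.15,"tx":0.033,"ty":-0.012,"tz":-0.033,"ax":0,"ay":0,"az":0},
])

```text
time_s: 8.2
tcp_pos: [0.6486, -0.0475, 0.0346]
ee_rot: [[0.141, -0.98, -0.142], [-0.69, -0.2, 0.695], [-0.71, 0.0, -0.705]]
wrist_force: [-0.5, 2.3, -0.0]
gripper_width: 0.428
```

```bash
python3 go.py .663 -.152 .034 45 -78; python3 chk.py .66 -.09;cp pics/c.png pics/c2.png; python3 - <<'E'
from station import viewer,spotter
from fit import *
for n in("scene","top"):
    p=viewer.capture(n);print(fit(stand,[(p,best(spotter,"stand_free",p))],[.673,-.197,-1.45],[.005,.005,.05]))
E
```

```text
t 8.2 tcp [ 0.6486 -0.0475  0.0346] w 0.428 F [-0.5  2.3 -0. ] J [ 19.9  39.3 -33.3  66.1 -49.7 -67.2]
shift [ 0.0995  0.0091 -0.099 ] turn [-0.0019  0.0011 -0.0018]
scene [ 0.6585 -0.0897] cost 0.056 stand x,y -0.1082 -0.0008 from tcp [ 0.0101 -0.0423]
top [ 0.6549 -0.0918] cost 0.111 stand x,y -0.1066 -0.0046 from tcp [ 0.0065 -0.0447]
(array([ 0.67448486, -0.19614423, -1.44326717]), np.float64(0.11152827739715576))
(array([ 0.67361665, -0.19700148, -1.45064531]), np.float64(0.2077181339263916))
```

View pics/c2.png

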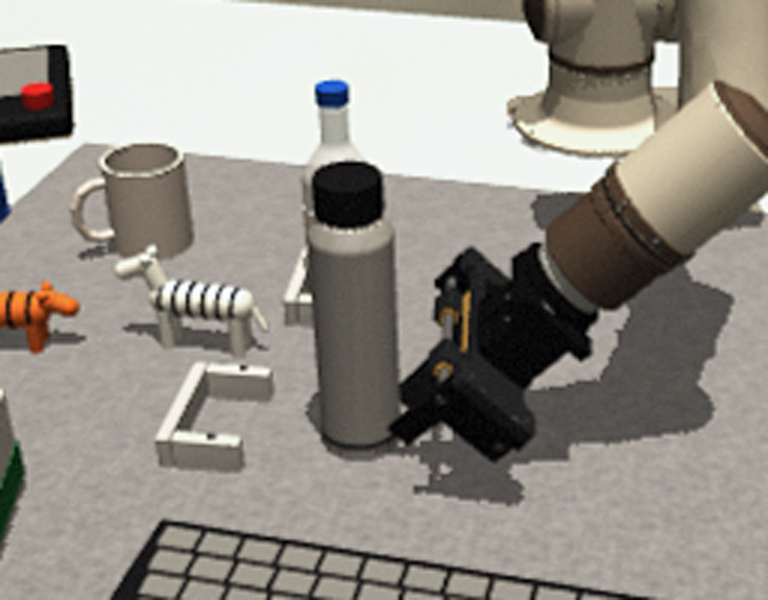

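The flask is on the stand's middle line to within about 3 mm, 107 mm short of home. Now I'll go along the stand's axis.

Emit:
play_rows([
  {"fingers":0.15,"tx":0.006,"ty":0.0,"tz":-0.006,"ax":0,"ay":0,"az":0},
  {"fingers":0.15,"tx":0.013,"ty":0.001,"tz":-0.013,"ax":0,"ay":0,"az":0},
  {"fingers":0.15,"tx":0.02,"ty":0.0015,"tz":-0.02,"ax":0,"ay":0,"az":0},
  {"fingers":0.15,"tx":0.027,"ty":0.002,"tz":-0.027,"ax":0,"ay":0,"az":0},
  {"fingers":0.15,"tx":0.034,"ty":0.0025,"tz":-0.034,"ax":0,"ay":0,"az":0},
])

```text
time_s: 9.02
tcp_pos: [0.654, -0.0829, 0.0346]
ee_rot: [[0.142, -0.98, -0.142], [-0.69, -0.201, 0.695], [-0.71, -0.0, -0.704]]
wrist_force: [-0.6, 3.7, 1.0]
gripper_width: 0.426
```

Emit:
play_rows([
  {"fingers":0.15,"tx":0.007,"ty":0.0005,"tz":-0.007,"ax":0,"ay":0,"az":0},
  {"fingers":0.15,"tx":0.014,"ty":0.001,"tz":-0.014,"ax":0,"ay":0,"az":0},
  {"fingers":0.15,"tx":0.021,"ty":0.0015,"tz":-0.021,"ax":0,"ay":0,"az":0},
  {"fingers":0.15,"tx":0.027,"ty":0.002,"tz":-0.027,"ax":0,"ay":0,"az":0},
  {"fingers":0.15,"tx":0.032,"ty":0.0025,"tz":-0.032,"ax":0,"ay":0,"az":0},
])

```text
time_s: 9.43
tcp_pos: [0.6588, -0.1167, 0.0345]
ee_rot: [[0.141, -0.98, -0.142], [-0.69, -0.2, 0.695], [-0.71, -0.0, -0.705]]
wrist_force: [0.0, 3.2, 1.5]
gripper_width: 0.427
```

```bash
python3 go.py .6645 -.153 .034 45 -78; python3 chk.py .667 -.14;cp pics/c.png pics/c3.png
```

```text
t 9.4333 tcp [ 0.6588 -0.1167  0.0345] w 0.427 F [0.  3.2 1.5] J [ 11.6  39.  -34.6  74.1 -47.1 -67.3]
shift [ 0.035   0.0022 -0.0343] turn [-0.0018  0.0011 -0.0017]
scene [ 0.6692 -0.1591] cost 0.054 stand x,y -0.038 0.0013 from tcp [ 0.0107 -0.0423]
top [ 0.667  -0.1604] cost 0.044 stand x,y -0.037 -0.0011 from tcp [ 0.0086 -0.0438]
```

View pics/c3.png

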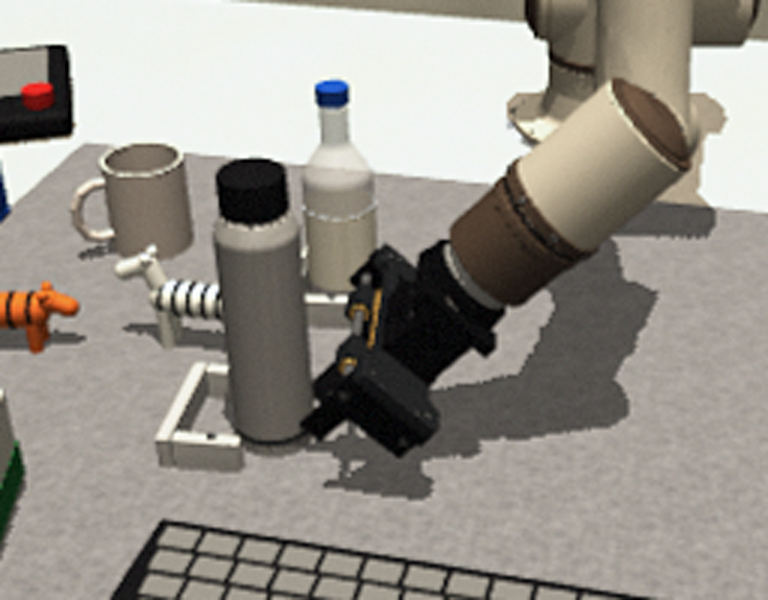

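The flask is inside the mouth, centred to about 1 mm, with about 37 mm to go. I'll slow down for contact with the back wall.

Emit:
play_rows([
  {"fingers":0.15,"tx":0.006,"ty":0.0,"tz":-0.006,"ax":0,"ay":0,"az":0},
  {"fingers":0.15,"tx":0.012,"ty":0.001,"tz":-0.012,"ax":0,"ay":0,"az":0},
  {"fingers":0.15,"tx":0.018,"ty":0.001,"tz":-0.018,"ax":0,"ay":0,"az":0},
  {"fingers":0.15,"tx":0.023,"ty":0.0015,"tz":-0.023,"ax":0,"ay":0,"az":0},
  {"fingers":0.15,"tx":0.027,"ty":0.002,"tz":-0.027,"ax":0,"ay":0,"az":0},
])

```text
time_s: 10.05
tcp_pos: [0.6631, -0.1448, 0.0342]
ee_rot: [[0.141, -0.98, -0.142], [-0.69, -0.2, 0.695], [-0.71, -0.0, -0.704]]
wrist_force: [-0.2, 2.8, 0.4]
gripper_width: 0.429
```

Emit:
play_rows([
  {"fingers":0.15,"tx":0.001,"ty":0,"tz":-0.001,"ax":0,"ay":0,"az":0},
  {"fingers":0.15,"tx":0.002,"ty":0,"tz":-0.002,"ax":0,"ay":0,"az":0},
  {"fingers":0.15,"tx":0.003,"ty":0,"tz":-0.003,"ax":0,"ay":0,"az":0},
  {"fingers":0.15,"tx":0.004,"ty":0,"tz":-0.004,"ax":0,"ay":0,"az":0},
  {"fingers":0.15,"tx":0.005,"ty":0,"tz":-0.005,"ax":0,"ay":0,"az":0},
])

```text
time_s: 10.47
tcp_pos: [0.664, -0.1492, 0.0342]
ee_rot: [[0.141, -0.98, -0.143], [-0.69, -0.201, 0.695], [-0.71, 0.0, -0.705]]
wrist_force: [-0.8, 2.6, 0.4]
gripper_width: 0.427
```

```bash
python3 go.py .6645 -.153 .034 45 -78; python3 chk.py .672 -.193
```

```text
t 10.4667 tcp [ 0.664  -0.1492  0.0342] w 0.427 F [-0.8  2.6  0.4] J [  7.6  39.1 -34.6  77.7 -46.  -67.1]
shift [ 0.0038  0.0004 -0.0034] turn [-0.0016  0.0012 -0.0016]
scene [ 0.6724 -0.1921] cost 0.082 stand x,y -0.0049 0.0004 from tcp [ 0.0083 -0.0427]
top [ 0.6718 -0.1924] cost 0.051 stand x,y -0.0047 -0.0002 from tcp [ 0.0078 -0.043 ]
```

About 4.5 mm remains. I'll creep at roughly 0.7 mm per row and watch the force.

Emit:
play_rows([
  {"fingers":0.15,"tx":0.0007,"ty":0,"tz":-0.0007,"ax":0,"ay":0,"az":0},
  {"fingers":0.15,"tx":0.0014,"ty":0,"tz":-0.0014,"ax":0,"ay":0,"az":0},
  {"fingers":0.15,"tx":0.002,"ty":0,"tz":-0.002,"ax":0,"ay":0,"az":0},
  {"fingers":0.15,"tx":0.0025,"ty":0,"tz":-0.0025,"ax":0,"ay":0,"az":0},
  {"fingers":0.15,"tx":0.003,"ty":0,"tz":-0.003,"ax":0,"ay":0,"az":0},
])

```text
time_s: 11.08
tcp_pos: [0.6648, -0.1525, 0.0343]
ee_rot: [[0.141, -0.98, -0.142], [-0.69, -0.201, 0.695], [-0.71, -0.0, -0.705]]
wrist_force: [-0.6, 3.0, 0.6]
gripper_width: 0.424
```

Emit:
play_rows([
  {"fingers":0.15,"tx":0.0003,"ty":0,"tz":-0.0003,"ax":0,"ay":0,"az":0},
  {"fingers":0.15,"tx":0.0006,"ty":0,"tz":-0.0006,"ax":0,"ay":0,"az":0},
  {"fingers":0.15,"tx":0.0009,"ty":0,"tz":-0.0009,"ax":0,"ay":0,"az":0},
])

```text
time_s: 11.33
tcp_pos: [0.665, -0.1533, 0.0343]
ee_rot: [[0.142, -0.98, -0.142], [-0.69, -0.201, 0.695], [-0.71, -0.0, -0.705]]
wrist_force: [-0.9, 3.5, 0.6]
gripper_width: 0.425
```

Emit:
play_rows([
  {"fingers":0.15,"tx":0.0003,"ty":0,"tz":-0.0003,"ax":0,"ay":0,"az":0},
  {"fingers":0.15,"tx":0.0006,"ty":0,"tz":-0.0006,"ax":0,"ay":0,"az":0},
  {"fingers":0.15,"tx":0.0009,"ty":0,"tz":-0.0009,"ax":0,"ay":0,"az":0},
])

```text
time_s: 11.58
tcp_pos: [0.6652, -0.1537, 0.0342]
ee_rot: [[0.142, -0.979, -0.143], [-0.69, -0.202, 0.696], [-0.71, -0.0, -0.704]]
wrist_force: [-1.8, 6.1, 1.5]
gripper_width: 0.424
```

```bash
python3 chk.py .672 -.193
```

```text
scene none
top [ 0.6722 -0.1959] cost 0.056 stand x,y -0.0011 -0.0003 from tcp [ 0.007  -0.0422]
```

Emit:
play_rows([
  {"fingers":0.15,"tx":0.0003,"ty":0,"tz":-0.0003,"ax":0,"ay":0,"az":0},
  {"fingers":0.15,"tx":0.0003,"ty":0,"tz":-0.0003,"ax":0,"ay":0,"az":0},
])

```text
time_s: 11.95
tcp_pos: [0.6653, -0.1538, 0.0342]
ee_rot: [[0.142, -0.979, -0.143], [-0.689, -0.202, 0.696], [-0.71, -0.0, -0.704]]
wrist_force: [-3.0, 6.4, 1.1]
gripper_width: 0.424
```

The force jumped to about 7 N and the TCP stalled, so the flask is against the back wall. I'll draw straight back.

Emit:
play_rows([
  {"fingers":0.15,"tx":-0.003,"ty":0,"tz":0.003,"ax":0,"ay":0,"az":0},
  {"fingers":0.15,"tx":-0.01,"ty":0,"tz":0.01,"ax":0,"ay":0,"az":0},
  {"fingers":0.15,"tx":-0.025,"ty":0,"tz":0.025,"ax":0,"ay":0,"az":0},
  {"fingers":0.15,"tx":-0.045,"ty":0,"tz":0.045,"ax":0,"ay":0,"az":0},
  {"fingers":0.15,"tx":-0.07,"ty":0,"tz":0.07,"ax":0,"ay":0,"az":0},
])

```text
time_s: 12.37
tcp_pos: [0.6494, -0.083, 0.0347]
ee_rot: [[0.138, -0.981, -0.14], [-0.692, -0.196, 0.695], [-0.709, 0.0, -0.705]]
wrist_force: [0.8, 0.4, -0.1]
gripper_width: 0.421
```

Emit:
play_rows([
  {"fingers":0.15,"tx":-0.02,"ty":0,"tz":0.01,"ax":0,"ay":0,"az":0},
  {"fingers":0.15,"tx":-0.04,"ty":0,"tz":0.01,"ax":0,"ay":0,"az":0},
  {"fingers":0.15,"tx":-0.05,"ty":0,"tz":0.01,"ax":0,"ay":0,"az":0},
  {"fingers":0.15,"tx":-0.05,"ty":0,"tz":0.01,"ax":0,"ay":0,"az":0},
  {"fingers":0.15,"tx":-0.05,"ty":0,"tz":0.01,"ax":0,"ay":0,"az":0},
])

```text
time_s: 12.78
tcp_pos: [0.6439, -0.0508, 0.0561]
ee_rot: [[0.142, -0.98, -0.142], [-0.69, -0.2, 0.695], [-0.709, -0.001, -0.705]]
wrist_force: [-0.1, 0.3, 0.5]
gripper_width: 0.423
```

```bash
python3 chk.py .672 -.193; cp pics/c.png pics/c4.png; python3 - <<'E'
from station import r,viewer,spotter
from h import *
p=viewer.capture("top")
for k in "water_bottle zebra rhino tiger mug mouse".split():
    for o in spotter.silhouettes(k,p)[:1]: print(k,round(o["score"],2),np.round(o["uv"]),onz(p,o["uv"],0.03).round(3)[:2])
E
```

```text
scene [ 0.674  -0.1966] cost 0.077 stand x,y -0.0002 0.0015 from tcp [ 0.0306 -0.1447]
top [ 0.6726 -0.196 ] cost 0.042 stand x,y -0.001 0.0001 from tcp [ 0.0291 -0.144 ]
water_bottle 0.86 [308. 212.] [ 0.463 -0.171]
zebra 0.89 [345. 175.] [ 0.565 -0.278]
rhino 0.56 [114. 155.] [0.63  0.359]
tiger 0.63 [404. 163.] [ 0.596 -0.441]
mug 0.89 [399. 234.] [ 0.402 -0.409]
mouse 0.69 [110. 213.] [0.467 0.356]
```

View pics/c4.png

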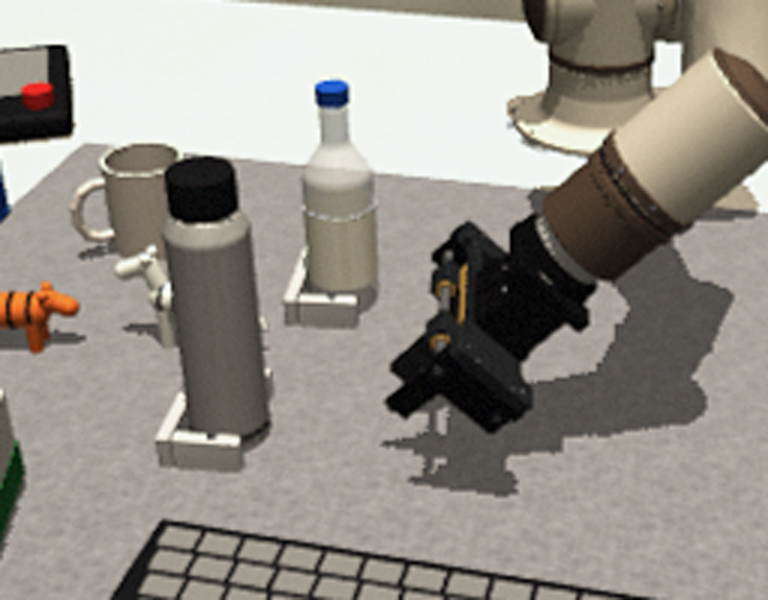

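The flask stands home and upright in the stand, with the hand clear and the bottle, zebra, tiger and mug unmoved. The top-view mouse reading shifted, probably because the arm hides part of it, so I'll check the mouse and rhino in the scene view before finishing.

```bash
python3 - <<'E'
from station import r,viewer,spotter
from h import *
p=viewer.capture("scene")
for k in("rhino","mouse"):
    for o in spotter.silhouettes(k,p)[:1]:
        ys,xs=np.nonzero(o["region"]);print(k,np.round(o["uv"]),xs.min(),xs.max(),ys.min(),ys.max())
a=cv2.resize(cv2.imread("pics/scene0.png"),(512,384),interpolation=cv2.INTER_AREA)[190:270,375:455,::-1].astype(int)
print("diff scene rhino/mouse area",np.abs(a-p["image"][190:270,375:455]).mean(), (np.abs(a-p["image"][190:270,375:455]).max(2)>40).sum())
save({"image":p["image"][170:290,350:480]},"pics/m.png",3)
E
```

```text
rhino [414. 247.] 383 449 228 267
mouse [412. 207.] 393 429 194 223
diff scene rhino/mouse area 1.8593229166666667 0
```

Neither the rhino nor the mouse has moved: the extents match the start and the picture difference shows nothing. Handing in.

```bash
python3 -c "
from station import job
print(job.finish_job())"
```

```text
the job is handed in; nothing more can be done
None
```

I pushed the flask upright across the desk into the far, empty stand and handed the job in; the interface gives no verdict. The hand was tilted 45°, with the partly open fingertips pushing low on the flask, about 30 mm above the desk. I then drew the fingers back about 100 mm.

**Flask position:** in the stand's frame, the last fits gave x of -0.2 mm (scene) and -1.0 mm (top), and y of +1.5 mm and +0.1 mm. These are well inside the limits. At the back wall the wrist force rose from about 3 N to 7 N and the tool stopped advancing. The flask looked upright and settled in the last picture; I did not measure its tilt.

**Other objects:** the bottle, zebra, tiger and mug read within about 8 mm of where they began, which I take to be detection scatter. The top view put the mouse about 30 mm off and the rhino about 18 mm off, probably because the arm partly hid them. In the scene view both had the same outlines as at the start, and the before/after picture showed no change there.

**Checks that disagreed or failed:** the two cameras differed by up to 4 mm on the flask during the push. One flask detection was missed while it was at the wall.

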